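# Index the corner-cap carousel by one hole

### The arm

A 6-joint arm with a two-finger parallel gripper is mounted at the origin on the work surface. World frame = base frame: x ahead of the robot, y to its left, z up, the work surface at z = 0. Lengths are in m, angles in rad, forces in N, time in s.
With the tool pointing down it reaches from about 0.35 to 0.975 m from the base axis. Payload 4.9 kg.
Tool frame: the origin (TCP) lies midway between the tips of the shut fingers; the grasp point (between the pads) lies 19 mm behind it; z points along the fingers, y is the line along which they close (so a half turn about z gives the same grasp; the last joint's range is limited). The gripper opens to 85 mm and grips with 20 to 120 N. Pads are 22 mm wide; open, the fingers measure 114 mm over their backs; the gripper's body (76 mm by 85 mm) begins 54 mm behind the grasp point. The pads swing forward as they close: fully open they stand 13 mm farther back than shut.
Start: joints at [-0.119, 0.053, 1.613, -0, 1.476, -0.119], TCP at [0.625, 0, 0.231] pointing down, gripper open.
Joint ranges: [-3.01, 3.01], [-1.01, 2.22], [0.06, 2.58], [-1.02, 4.17], [0.09, 2.62], [-3.14, 3.14]. Speed limits (rad/s): [2.57, 2.57, 3.14, 3.14, 3.14, 3.14].

### API

Orientations are given as a unit quaternion [w, x, y, z].
In Python, from plant import state, grab_frame, camera_info, job_done, spot_in, masks_of, pinpoint gives the robot as it stands.
- The arm moves only by the shell command python3 -m handwheel 'ROWS' [OPENING]. ROWS is JSON, a list that holds one entry, the list of rows, each a list of 6 numbers: the shift along the world's x, y, z in m, then the turn, a rotation vector about the world's x, y, z in degrees. In form: [[[tx, ty, tz, ax, ay, az], ...]]. A call has 1 to 20 rows; each row shifts and turns the commanded pose from where the row before left it; what a row does not reach is not made up. A row lasts 1/12 s, in which the tool goes at most 41.7 mm and 7.16 degrees, less where a joint would pass 70% of its speed; a pose out of reach is approached as far as the arm can. A call is refused whole if a number of a shift passes 0.0417 or a number of a turn 7.16, either way. A call with a gripper value outside its range is refused whole. OPENING is the opening, from 0 (shut) to 1 (fully open), set as the call begins (- or left out, the last holds). The fingers move at their own pace and stop on an object; the grip force is fixed at half the most. Time passes only in rows, so rows that do not move let the fingers close. It gives the time, the measured TCP pose, the force, the opening and the grip force at its end, in the units of the state.
- state(): the state, without advancing time (a new reading comes with each control period).
- grab_frame(name): name is "scene" or "side" or "wrist"; returns (picture, depth): 420x560x3 uint8, blue, green, red; 420x560 float32, m along the optical axis (not along the pixel's ray), 0 where there is no reading.
- camera_info(name): a dict with "fx", "fy", "cx", "cy" (pixels), "T" (4x4, takes a point from camera to world coordinates). Camera axes: x right, y up, looking along -z (the intrinsics and any distortion apply to the point x, -y, -z); pixel columns grow to the right and rows downward; lengths in m; the calibration is good to about 2 mm. A picture is of the moment at which its call begins: read the wrist's pose just before it. camera_info takes no time and is no camera call; for the wrist camera it gives the pose at the moment of the call.
- job_done(): hands the job in; it is judged then, once.
Trained networks look in the newest picture that a camera, given by its name, has taken for a name from the list of things; names that differ only in an ending like _2 or _b are one class to them, and where a whole thing is asked for, a point or a joint stands for the part that bears it (a point fixed in the world has none). Each returns a list of dicts, best first, with "conf" (0 to 1); they miss things now and then, are a little off and sometimes report something else, mostly with a low value. They report only what shows in the picture. A call takes as long as a camera call. They do not tell look-alikes from the thing itself.
- spot_in(camera, thing): "box" ([left, top, width, height] in pixels, round what is visible of it).
- masks_of(camera, thing): "region" (420x560 bool, what is visible of it) and "box" ([left, top, width, height] in pixels, round what is visible of it).
- pinpoint(camera, thing): "position" ([column, row] in pixels: a listed point, or the origin of a listed thing).
The state is a dict: "time": time; "joint_pos": joint angles; "joint_vel": joint speeds; "joint_efforts": joint torques, N m; "tool_pos": TCP position; "tool_rot": TCP orientation; "contact_force": force on the tool from outside, world axes, zero at the start; "ft_torque": the same for the moment, N m; "gripper_width": opening from 0.0 (shut) to 1.0 (fully open); "grasp_force": force on a finger pad.
Only numpy, scipy, OpenCV 4.12 (cv2) and the standard library are available. Lean on these libraries where they do the work, as an engineer would, in place of code of your own. Each camera call takes 0.05 s, during which the arm holds its last target. There are 200 camera calls.

### The job

Index the carousel on by one hole, clockwise as seen from above: with the fingertips press the black dished plunger cap on the disc down to free it, push it round with the disc while it is down, and let the plunger spring fully up in the very next hole so that the disc is locked there. Do not turn the disc backwards or run it on well past that hole; the corner caps stay lying in their nests, nothing is picked up, and the other things on the bench are left alone.

Things in the scene. Friction and masses are not known exactly. Their poses are not given: they have to be found in the camera images.
- base: Fixed grey round base of the carousel, 300 mm across; origin on the axis at bench level, z up. It carries a fixed flat steel index ring round the disc (224 to 276 mm across, top 46 mm above the bench) with eight equal holes 45 degrees apart on a circle of 125 mm radius. Its x axis points to the hole in which the pin starts.
- carousel_centre (a point): Centre of the disc's top face, on its turning axis, 50 mm above the bench. The carousel is a plain aluminium disc, 216 mm across, carrying three shallow nests (58 mm square, 9 mm high), a centre nut (32 mm across, 12 mm high) and the plunger. Its x axis points from the axis to the plunger and turns with the disc.
- plunger_dish (a point): Centre of the dish floor of the plunger's cap, 88 mm from the carousel's axis, 75 mm above the bench when up. The cap is a round black dish open upward, the only one: 56 mm across, 48 mm inside, rim 8 mm above its floor. It rides on the disc and goes straight down when pressed; closed fingertips fit inside, press on its floor and take the disc round by friction or by the rim.
- plunger (a joint): Travel of the plunger in m: 0 fully up, 0.016 fully pressed. Its spring needs about 5 N to start, 10 N at the bottom. Its pin locks the disc until pressed 10 mm. Let go between holes, the pin rests against the ring's underside (travel 8.5 to 9.5 mm) and slides along it; it springs up into a hole within about 4 mm of it, centring the disc.
- carousel (a joint): Angle of the disc in rad, 0 at the start (pin in its first hole), growing clockwise as seen from above; the next hole clockwise is at 0.785 (45 degrees). Locked, it has about 0.01 rad of play. It turns with slight friction (about 0.15 N m) and stays where it is left.
- pin_tip (a point): Top of the plunger's round-nosed brass pin, 16 mm thick, 37 mm outboard of the cap's centre and 125 mm from the axis. It comes from below up into a hole of the index ring (18 mm wide); with the plunger up it stands 48.5 mm above the bench, 2.5 mm proud of the ring.
- corner0: Black plastic folder corner cap, 44 x 44 x 10 mm, an L with a filled inside corner, lying loose in a nest on the disc, with about 4 mm of play each way. Origin at the centre of its underside, 53 mm above the work surface; z up. It must ride along in its nest.
- nest0 (a point): Centre of the inner floor of the nest of corner0, 64 mm from the carousel's axis, 53 mm above the work surface; the nest's rim is 6 mm higher. It turns with the disc.
- corner1: Black plastic folder corner cap, 44 x 44 x 10 mm, an L with a filled inside corner, lying loose in a nest on the disc, with about 4 mm of play each way. Origin at the centre of its underside, 53 mm above the work surface; z up. It must ride along in its nest.
- nest1 (a point): Centre of the inner floor of the nest of corner1, 64 mm from the carousel's axis, 53 mm above the work surface; the nest's rim is 6 mm higher. It turns with the disc.
- corner2: Black plastic folder corner cap, 44 x 44 x 10 mm, an L with a filled inside corner, lying loose in a nest on the disc, with about 4 mm of play each way. Origin at the centre of its underside, 53 mm above the work surface; z up. It must ride along in its nest.
- nest2 (a point): Centre of the inner floor of the nest of corner2, 64 mm from the carousel's axis, 53 mm above the work surface; the nest's rim is 6 mm higher. It turns with the disc.
- tape_roll: Bystander: roll of grey tape, 110 mm across, 50 mm high, lying flat; origin at the centre of its underside.
- rivet_jar: Bystander: jar of rivets, 64 mm across, 85 mm high; origin at the centre of its underside.
- mallet: Bystander: hammer lying on the bench; origin under its middle.
- driver: Bystander: screwdriver lying on the bench; origin under its middle.
- spare_corner: Bystander: one more black folder corner cap, 44 x 44 x 10 mm, lying on the bench; origin at the centre of its underside.
- straightedge: Bystander: steel straightedge 30 x 220 x 6 mm lying on the bench; origin at the centre of its underside.
Not all that is in view belongs to the job. What is shaped like the corner1 but pink is not meant. What is shaped like the corner0 but green is not meant.

How it is judged:
By the outcome, as a careful person would: the job done as asked, in the order asked, and still so for the second after the job is handed in, with the robot touching nothing.
It also fails if it takes over 38 s, if anything falls off the work surface, if the arm or the gripper's body presses on something with over 40 N, if the wrist force passes 120 N, or if a joint passes its speed limit or range.

## Working session

There is one attempt and no reset: what is moved stays moved. The work goes in short steps, Python scripts to look and compute and a shell command to move; the robot and the scene stay as the last step left them, time stands still between calls to the robot, and variables do not carry over. Pictures are saved under pics/ and viewed, at most 10 in all, crops included, and the job is handed in when it is done.

```bash
mkdir -p pics
cat > h.py <<'E'
import numpy as np,cv2
from plant import *
def pt(cam,col,row,z=None,depth=None):
    c=camera_info(cam);T=np.array(c["T"])
    d=np.array([(col-c["cx"])/c["fx"],-(row-c["cy"])/c["fy"],-1.])
    o=T[:3,3];r=T[:3,:3]@d
    k=depth if z is None else (z-o[2])/r[2]
    return o+k*r
E
python3 - <<'E'
from h import *
print(state()["time"],{k:camera_info("scene")[k] for k in camera_info("scene") if k!="T"})
ims=[]
for c in("scene","side"):
    im,d=grab_frame(c);cv2.imwrite(f"pics/{c}0.png",im)
    for n,z in(("plunger_dish",.075),("carousel_centre",.05),("pin_tip",.0485),("base",0),("nest0",.053)):
        for r in pinpoint(c,n)[:4]:
            p=r["position"];print(c,n,round(r["conf"],2),np.round(p,1),pt(c,*p,z=z).round(4))
E
```

```text
0.0 {'fx': 471.3246784011695, 'fy': 471.3246784011695, 'cx': 279.58113101177094, 'cy': 213.94779855773956}
scene plunger_dish 0.51 [240.5 172.3] [ 0.5076 -0.2047  0.075 ]
scene pin_tip 0.63 [238.8 174.3] [ 0.4957 -0.2257  0.0485]
scene base 0.56 [266.5 211.3] [ 0.5188 -0.097   0.    ]
scene nest0 0.97 [271.2 214.2] [ 0.5574 -0.0432  0.053 ]
scene nest0 0.92 [282.3 189.4] [ 0.4651 -0.0857  0.053 ]
scene nest0 0.91 [241.1 207.5] [ 0.5919 -0.1201  0.053 ]
side plunger_dish 0.69 [336.7 184.4] [ 0.5104 -0.204   0.075 ]
side carousel_centre 0.89 [320.6 209.1] [ 0.521  -0.0816  0.05  ]
side pin_tip 0.64 [196.8 251.7] [0.7593 0.2464 0.0485]
side pin_tip 0.45 [341.6 188. ] [ 0.5016 -0.2324  0.0485]
side base 0.71 [275.6 347.1] [ 0.4442  0.4312 -0.    ]
side base 0.61 [319.6 221.1] [ 0.5255 -0.0893  0.    ]
side nest0 0.98 [307.4 199.5] [ 0.5769 -0.1148  0.053 ]
side nest0 0.7 [303.6 212.3] [ 0.5609 -0.0407  0.053 ]
side nest0 0.62 [334.3 210.8] [ 0.4778 -0.0836  0.053 ]
```

View pics/scene0.png

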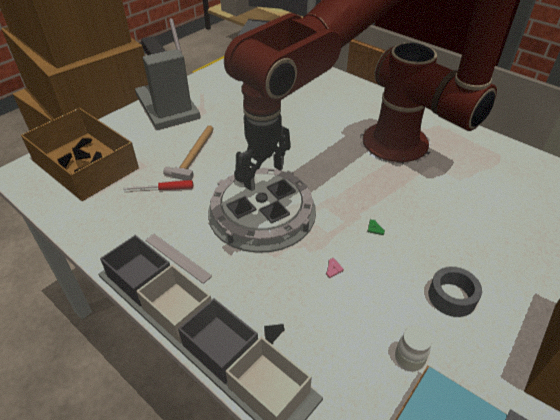

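View pics/side0.png

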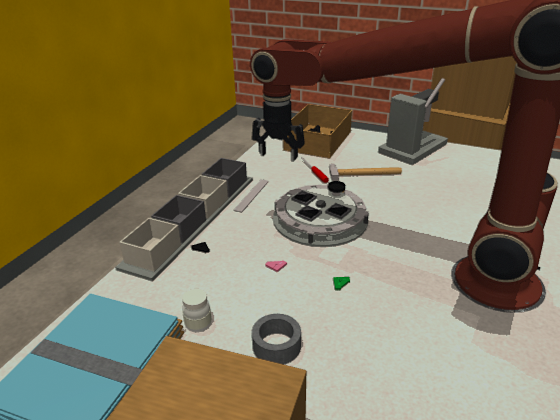

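The scene view is partly blocked by the gripper. The side view shows the carousel at about (321,210), with the round black cap at (336,187). I'll move above it for a wrist view, with the fingers shut.

```bash
python3 -m handwheel '[[[-0.02,-0.02,0.02,0,0,0],[-0.02,-0.02,0.02,0,0,0],[-0.02,-0.02,0.02,0,0,0],[-0.02,-0.02,0.02,0,0,0],[-0.02,-0.02,0.02,0,0,0],[0,0,0,0,0,0],[0,0,0,0,0,0],[0,0,0,0,0,0]]]' 0
python3 - <<'E'
from h import *
print(state()["tool_pos"],state()["tool_rot"])
im,d=grab_frame("wrist");cv2.imwrite("pics/w1.png",im)
for c in("wrist","side"):
    if c=="side": grab_frame(c)
    for n,z in(("plunger_dish",.075),("carousel_centre",.05),("pin_tip",.0485),("base",0),("nest0",.053)):
        for r in pinpoint(c,n)[:4]:
            p=r["position"];print(c,n,round(r["conf"],2),np.round(p,1),pt(c,*p,z=z).round(4))
E
```

```text
time: 1.27
tool_pos: [0.525, -0.0998, 0.3308]
tool_rot: [-0.0, 0.707, 0.707, 0.0]
contact_force: [-0.2, 0.6, -0.3]
gripper_width: 0.004
grasp_force: 0.0
[ 0.5249956  -0.09978407  0.33083043] [-2.28545691e-04  7.07166598e-01  7.07046911e-01  1.27141595e-04]
wrist plunger_dish 0.58 [271.5 240.2] [ 0.5101 -0.1873  0.075 ]
wrist carousel_centre 0.57 [286.4 168.3] [ 0.528  -0.1035  0.05  ]
wrist pin_tip 0.88 [261.9 260. ] [ 0.4963 -0.2264  0.0485]
wrist base 0.7 [284.  157.7] [ 0.5253 -0.0988  0.    ]
wrist nest0 0.83 [235.9 156.4] [ 0.4679 -0.0891  0.053 ]
wrist nest0 0.74 [303.8 115.1] [ 0.5482 -0.0412  0.053 ]
wrist nest0 0.69 [340.1 177.6] [ 0.5937 -0.1147  0.053 ]
side plunger_dish 0.44 [334.  184.8] [ 0.5177 -0.1982  0.075 ]
side carousel_centre 0.61 [316.7 204.4] [ 0.5414 -0.1028  0.05  ]
side pin_tip 0.69 [344. 187.] [ 0.4962 -0.2417  0.0485]
side pin_tip 0.22 [198.9 250.2] [0.7576 0.2384 0.0485]
side base 0.76 [321.7 222.2] [ 0.5174 -0.0859  0.    ]
side nest0 0.74 [307.3 213.5] [ 0.5481 -0.0386  0.053 ]
side nest0 0.72 [306.1 202.3] [ 0.5747 -0.0975  0.053 ]
side nest0 0.69 [338.  210.7] [ 0.4676 -0.0884  0.053 ]
```

View pics/w1.png

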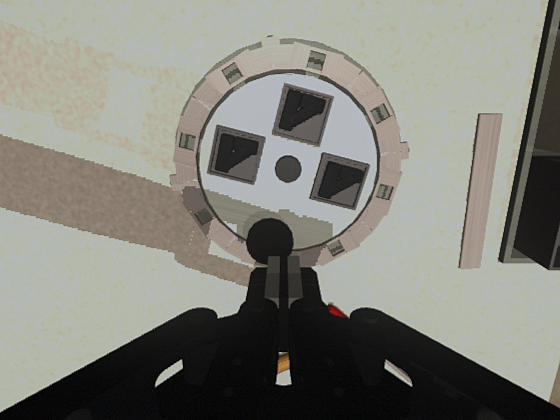

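The wrist view shows the one round black dish cap at (270,241), partly behind the fingertips. The square nests hold L-shaped corner caps and the nut is at (288,168). Seven ring holes are visible, and the pin's hole is hidden behind the cap. I'll fit the geometry and confirm the cap in a crop.

Run:
```python
from h import *
from scipy.optimize import least_squares
H=[(316,60),(380,112),(385,192),(336,247),(203,217),(187,142),(233,72)]
P=np.array([pt("wrist",*h,z=.046)[:2] for h in H])
a0=np.arctan2(*(P-P.mean(0)).T[::-1])
def f(v):
    k=np.round((np.arctan2(P[:,1]-v[1],P[:,0]-v[0])-v[2])/(np.pi/4))
    a=v[2]+k*np.pi/4
    return (P-v[:2]-.125*np.c_[np.cos(a),np.sin(a)]).ravel()
best=min((least_squares(f,[*P.mean(0),s]) for s in(0,.2,.4,.6)),key=lambda r:r.cost)
print("ring",best.x,np.degrees(best.x[2]),np.abs(best.fun).max())
print("nut",pt("wrist",288,168.5,z=.062))
im=cv2.imread("pics/w1.png")
print("cap by eye",pt("wrist",269.5,241,z=.083))
m=masks_of("wrist","plunger")
if m:
    r=m[0]["region"].astype(np.uint8);c=max(cv2.findContours(r,0,1)[0],key=cv2.contourArea)
    print(m[0]["conf"],m[0]["box"],cv2.minEnclosingCircle(c))
cv2.imwrite("pics/w1c.png",cv2.resize(im[180:330,180:380],None,fx=4,fy=4,interpolation=2)[:600])
i2,_=grab_frame("side");cv2.imwrite("pics/s1c.png",cv2.resize(i2[160:260,255:390],None,fx=5,fy=5,interpolation=2))
```

```text
ring [ 0.53084622 -0.10364862  0.53644842] 30.736230571460954 0.001372734315890689
nut [ 0.53062024 -0.1028394   0.062     ]
cap by eye [ 0.50858162 -0.18670633  0.083     ]
0.81 [244.8, 219.9, 49.0, 44.2] ((269.734375, 240.875), 24.142745971679688)
```

View pics/w1c.png

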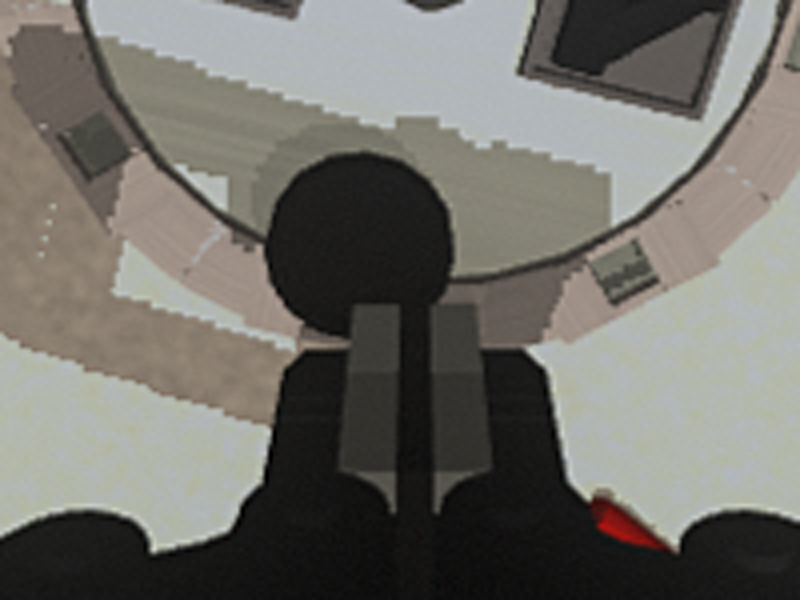

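View pics/s1c.png

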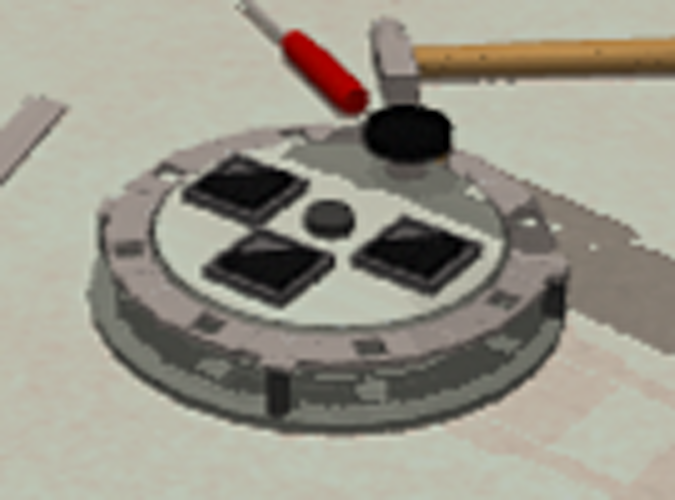

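The crops confirm the only round black dish: wrist (270,241), side (336,187). The other black pieces are square nests holding L-shaped caps. The fit puts the axis at (0.531,-0.1035), the dish at (0.509,-0.188) and the pin direction at -104.3°. I'll go above the dish.

```bash
python3 -m handwheel '[[[-0.004,-0.022,-0.02,0,0,0],[-0.004,-0.022,-0.02,0,0,0],[-0.004,-0.022,-0.03,0,0,0],[-0.004,-0.022,-0.03,0,0,0],[0,0,-0.03,0,0,0],[0,0,-0.03,0,0,0],[0,0,-0.03,0,0,0],[0,0,-0.025,0,0,0],[0,0,-0.015,0,0,0],[0,0,0,0,0,0],[0,0,0,0,0,0]]]' 0
python3 - <<'E'
from h import *
im,d=grab_frame("side");cv2.imwrite("pics/s2.png",cv2.resize(im[120:260,240:420],None,fx=4,fy=4,interpolation=2))
s=state();print(s["tool_pos"],s["contact_force"])
im,d=grab_frame("wrist");cv2.imwrite("pics/w2.png",im)
E
```

```text
time: 2.88
tool_pos: [0.5085, -0.1878, 0.1007]
tool_rot: [-0.001, 0.707, 0.707, -0.0]
contact_force: [-0.2, 1.0, -0.5]
gripper_width: 0.001
grasp_force: 0.0
[ 0.50952433 -0.18830307  0.10224617] [ 0.42377169 -0.40808861  0.85932507]
```

View pics/s2.png

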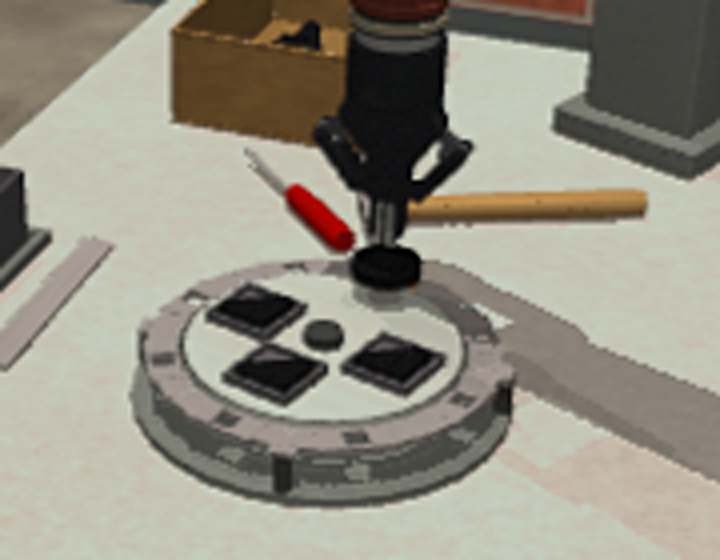

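View pics/w2.png

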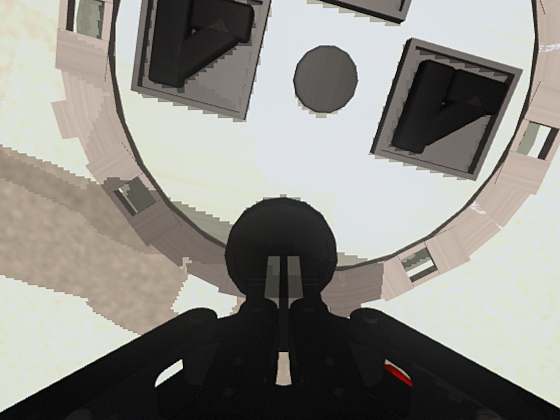

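The fingertips are just above the cap, whose circle is centred at about (281,252) in the wrist view. The nut is at (325,79).

```bash
python3 - <<'E'
from h import *
print("cap",pt("wrist",281,252,z=.083),"nut",pt("wrist",325,79,z=.062))
for h in((400,263),(134,196),(540,140),(88,18)):
    p=pt("wrist",h[0]+17*(h[0]==400),h[1],z=.046);v=p[:2]-[.5308,-.1035];print(p.round(4),np.hypot(*v),np.degrees(np.arctan2(v[1],v[0])))
E
python3 -m handwheel '[[[0,0,-0.01,0,0,0],[0,0,-0.01,0,0,0],[0,0,-0.003,0,0,0],[0,0,-0.003,0,0,0],[0,0,0,0,0,0],[0,0,0,0,0,0]]]'
```

```text
cap [ 0.50889911 -0.18690831  0.083     ] nut [ 0.5306382  -0.10352035  0.062     ]
[ 0.594  -0.2112  0.046 ] 0.12491876369063508 -59.582949559753274
[ 0.4222 -0.1676  0.046 ] 0.12614988343949438 -149.4366229631336
[ 0.6549 -0.135   0.046 ] 0.12799732132356892 -14.241371055158428
[ 0.4104 -0.0735  0.046 ] 0.1240417434695406 166.01413918275796
time: 3.48
tool_pos: [0.5092, -0.1881, 0.0755]
tool_rot: [0.0, 0.707, 0.707, 0.0]
contact_force: [0.8, 0.3, -0.5]
gripper_width: -0.0
grasp_force: 0.0
```

Geometry confirmed; now I'll press down about 13 mm.

```bash
python3 -m handwheel '[[[0,0,-0.003,0,0,0],[0,0,-0.003,0,0,0],[0,0,-0.003,0,0,0],[0,0,-0.003,0,0,0],[0,0,-0.0015,0,0,0],[0,0,0,0,0,0],[0,0,0,0,0,0]]]'
```

```text
time: 4.07
tool_pos: [0.5102, -0.1885, 0.0636]
tool_rot: [0.001, 0.707, 0.707, 0.0]
contact_force: [-1.5, 1.4, 9.1]
gripper_width: -0.001
grasp_force: 4.3
```

```bash
python3 -m handwheel '[[[0,0,-0.0015,0,0,0],[0,0,0,0,0,0],[-0.0036,0.0011,0,0,0,-2.5],[-0.0036,0.0011,0,0,0,-2.5],[-0.0035,0.0014,0,0,0,-2.5],[-0.0035,0.0014,0,0,0,-2.5],[-0.0034,0.0017,0,0,0,-2.5],[-0.0034,0.0017,0,0,0,-2.5],[-0.0032,0.002,0,0,0,-2.5],[-0.0032,0.002,0,0,0,-2.5],[0,0,0,0,0,0],[0,0,0,0,0,0]]]'
python3 - <<'E'
from h import *
im,d=grab_frame("wrist");cv2.imwrite("pics/w3.png",im)
for n,z in(("plunger_dish",.061),("nest0",.053)):
    for r in pinpoint("wrist",n):
        p=r["position"];q=pt("wrist",*p,z=z);v=q[:2]-[.5307,-.1035];print(n,round(r["conf"],2),np.round(p),q.round(4),np.hypot(*v).round(4),np.degrees(np.arctan2(v[1],v[0])).round(1))
E
```

```text
time: 5.07
tool_pos: [0.4832, -0.177, 0.0628]
tool_rot: [0.002, 0.819, 0.574, 0.001]
contact_force: [-1.2, -1.3, 9.0]
gripper_width: 0.002
grasp_force: 4.4
```

View pics/w3.png

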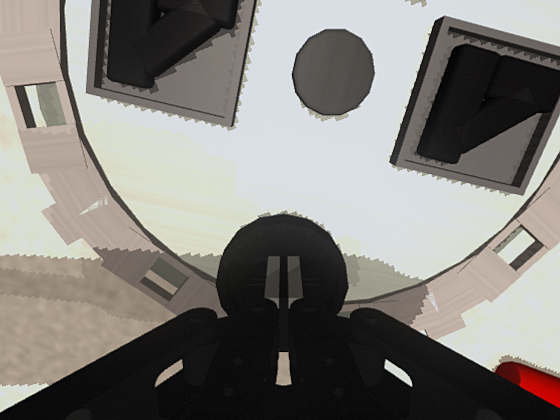

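The disc follows: the cap stays centred on the fingertips at about (282,276), and the next-hole window is at (163,279). I'll measure the disc angle.

Run:
```python
from h import *
A=lambda c,r,z:(lambda v:(np.hypot(*v).round(4),np.degrees(np.arctan2(v[1],v[0])).round(1)))(pt("wrist",c,r,z=z)[:2]-N)
N=pt("wrist",333,72,z=.062)[:2];print("nut",N)
print("cap",A(282,276,.070),"hole",A(163,279,.046),"hole",A(518,247,.046),"hole",A(40,105,.046))
```

```text
nut [ 0.5300906  -0.10309668]
cap (np.float64(0.085), np.float64(-123.3)) hole (np.float64(0.1258), np.float64(-149.4)) hole (np.float64(0.1258), np.float64(-59.4)) hole (np.float64(0.1255), np.float64(165.7))
```

```bash
python3 -m handwheel '[[[-0.003,0.0023,0,0,0,-2.5],[-0.003,0.0023,0,0,0,-2.5],[-0.0028,0.0025,0,0,0,-2.5],[-0.0028,0.0025,0,0,0,-2.5],[-0.0026,0.0028,0,0,0,-2.5],[-0.0026,0.0028,0,0,0,-2.5],[-0.0023,0.003,0,0,0,-2.5],[-0.0023,0.003,0,0,0,-2.5],[-0.0021,0.0032,0,0,0,-2.5],[-0.001,0.0016,0,0,0,-1.25],[0,0,0,0,0,0],[0,0,0,0,0,0]]]'
python3 - <<'E'
from h import *
im,d=grab_frame("wrist");cv2.imwrite("pics/w4.png",im)
v=np.array(state()["tool_pos"])[:2]-[.5304,-.1033];print(np.hypot(*v),np.degrees(np.arctan2(v[1],v[0])))
E
```

```text
time: 6.22
tool_pos: [0.4579, -0.1511, 0.0623]
tool_rot: [0.002, 0.92, 0.393, -0.0]
contact_force: [-3.4, -1.6, 9.2]
gripper_width: -0.0
grasp_force: 4.5
0.08684936642315289 -146.6038568534018
```

View pics/w4.png

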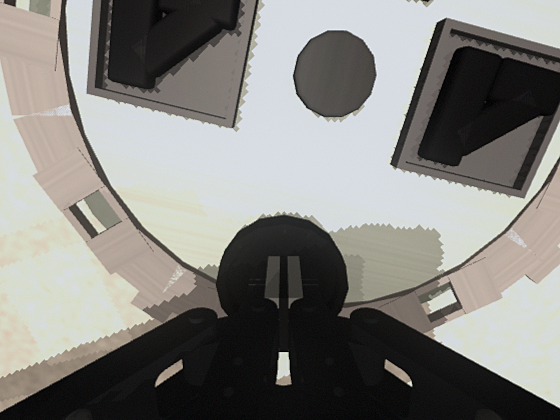

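The disc is at about -147.0° and the hole at -149.4°. The nests sit at the same pixels as before, so there's no slip. I'll go the last 2.2° and then release straight up.

```bash
python3 -m handwheel '[[[-0.0009,0.0015,0,0,0,-1.2],[-0.0009,0.0014,0,0,0,-1],[0,0,0,0,0,0],[0,0,0,0,0,0]]]'
python3 - <<'E'
from h import *
v=np.array(state()["tool_pos"])[:2]-[.5304,-.1033];print(np.hypot(*v),np.degrees(np.arctan2(v[1],v[0])))
E
python3 -m handwheel '[[[0,0,0.002,0,0,0],[0,0,0.002,0,0,0],[0,0,0.002,0,0,0],[0,0,0,0,0,0],[0,0,0,0,0,0]]]'
```

```text
time: 6.6
tool_pos: [0.4562, -0.1483, 0.0623]
tool_rot: [0.002, 0.927, 0.375, 0.0]
contact_force: [-3.9, -3.3, 9.4]
gripper_width: 0.002
grasp_force: 4.5
0.08677089202885922 -148.7515747434769
time: 7.02
tool_pos: [0.4562, -0.1482, 0.0681]
tool_rot: [0.002, 0.927, 0.375, 0.0]
contact_force: [-2.3, -2.2, 6.6]
gripper_width: -0.003
grasp_force: 3.5
```

There is still 6.6 N at a travel of about 7 mm. That is above the height at which the ring's underside would stop the pin, so the pin has entered the hole. I'll keep going up.

```bash
python3 -m handwheel '[[[0,0,0.002,0,0,0],[0,0,0.002,0,0,0],[0,0,0.003,0,0,0],[0,0,0.005,0,0,0],[0,0,0.01,0,0,0],[0,0,0.02,0,0,0],[0,0,0.03,0,0,0],[0.0,0,0.03,0,0,0],[0.02,0.01,0.03,0,0,0],[0.025,0.015,0.03,0,0,0],[0.03,0.02,0.03,0,0,0],[0.03,0.02,0.02,0,0,0],[0.02,0.02,0.01,0,0,0],[0,0,0,0,0,0],[0,0,0,0,0,0],[0,0,0,0,0,0]]]'
python3 - <<'E'
from h import *
im,d=grab_frame("wrist");a=im
b,_=grab_frame("side");cv2.imwrite("pics/end.png",np.hstack([cv2.resize(a,(460,345)),cv2.resize(b[150:270,250:400],(340,272))[:,:].copy() if 0 else cv2.copyMakeBorder(cv2.resize(b[150:270,250:400],(340,272)),0,73,0,0,0)]))
for n,z in(("plunger_dish",.075),("pin_tip",.0485),("carousel_centre",.05)):
    for c in("wrist","side"):
        for r in pinpoint(c,n)[:1]:
            q=pt(c,*r["position"],z=z);v=q[:2]-[.5306,-.1035];print(c,n,round(r["conf"],2),q.round(4),np.hypot(*v).round(4),np.degrees(np.arctan2(v[1],v[0])).round(1))
E
```

```text
time: 8.35
tool_pos: [0.5761, -0.0639, 0.284]
tool_rot: [-0.0, 0.927, 0.375, -0.001]
contact_force: [0.4, -0.4, 0.0]
gripper_width: 0.003
grasp_force: 0.0
side plunger_dish 0.54 [ 0.4529 -0.1623  0.075 ] 0.0975 -142.9
wrist pin_tip 0.42 [ 0.6593 -0.3565  0.0485] 0.2838 -63.0
side pin_tip 0.72 [ 0.4188 -0.1864  0.0485] 0.1392 -143.4
wrist carousel_centre 0.94 [ 0.5323 -0.1014  0.05  ] 0.0027 52.1
```

View pics/end.png

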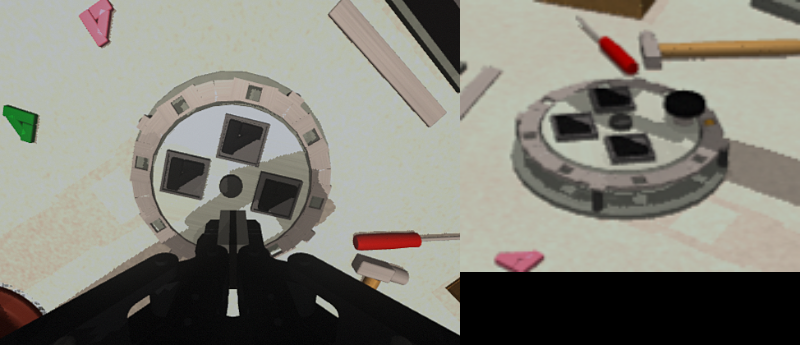

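The side crop shows the brass pin up in the ring hole beside the cap, at crop pixel (709,122), and all three corner caps in their nests. I'll check the cap height and pin angle numerically.

Run:
```python
from h import *
im,d=grab_frame("side")
m=masks_of("side","plunger_dish")
r=m[0]["region"];ys,xs=np.nonzero(r&(d>0));print(m[0]["conf"],m[0]["box"])
P=np.array([pt("side",x,y,depth=d[y,x]) for x,y in zip(xs,ys)])
print("z pct",np.percentile(P[:,2],[50,80,90,97]))
T=P[P[:,2]>.072];print(len(T),T.mean(0).round(4))
v=T[:,:2].mean(0)-[.5306,-.1035];print(np.degrees(np.arctan2(v[1],v[0])))
hsv=cv2.cvtColor(im,cv2.COLOR_BGR2HSV)[195:212,350:370]
yy,xx=np.nonzero((hsv[...,1]>110)&(hsv[...,2]>90)&(hsv[...,0]>8)&(hsv[...,0]<30))
for x,y in zip(xx+350,yy+195):
    q=pt("side",x,y,depth=d[y,x]);v=q[:2]-[.5306,-.1035];print(x,y,q.round(4),np.degrees(np.arctan2(v[1],v[0])).round(1),np.hypot(*v).round(4))
```

```text
0.48 [339.5, 188.3, 18.3, 14.0]
z pct [0.07589263 0.08123414 0.08299321 0.08426347]
178 [ 0.4542 -0.1473  0.0777]
-150.1620723058332
359 203 [ 0.4242 -0.1684  0.0449] -148.6 0.1247
360 203 [ 0.4207 -0.1674  0.0463] -149.8 0.1271
361 203 [ 0.4184 -0.1711  0.0447] -148.9 0.131
358 204 [ 0.4259 -0.1634  0.0437] -150.2 0.1206
359 204 [ 0.4216 -0.1589  0.0473] -153.1 0.1222
360 204 [ 0.4187 -0.16    0.0473] -153.2 0.1253
361 204 [ 0.4156 -0.1603  0.0478] -153.7 0.1282
```

Rim at 83 mm (fully up), and the pin in the hole at -149.4°.

```bash
python3 -c "from plant import *;print(job_done())"
```

```text
the job is handed in; nothing more can be done
None
```

The carousel is indexed one hole (45°) clockwise. The cap rim is back at 83 mm, so the plunger is fully up with its pin in the next hole; the corner caps are still in their nests, and the job was handed in after about 8.5 s of robot time.

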